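# Pack seven reagent bottles in the mixer cup and give them a pulse

### The job

Finish loading the bench mixer: take the two dropper bottles out of the slanted block and pack them into the round cup with the five already there, sliding those closer together to make room, so that all seven stand upright on its floor, without tipping any over. Then tilt the mixer's spring lever fully to the left, hold it there for about a second and a half and let it come back upright. Leave the other things on the bench where they are.

Things in the scene. Friction and masses are not known exactly. Their poses are not given: they have to be found in the camera images.
- cup: round grey cup fixed on the mixer, 105 mm across inside, 114 mm over the rim. Origin under its centre, z up; inner floor at 4 mm, rim at 44 mm; standing bottles reach 74 mm. It holds seven: one in the middle, six in a ring at the wall, about 36 mm from the axis, with 2 mm of play. The four at the wall stand too far apart at first: to get both others in, slide them together along the wall (they slide easily when pushed low on the body, and tip when pushed at the cap).
- mixer: low white bench mixer on a grey base, fixed, 230 x 130 mm, top deck 50 mm above the work surface. Origin at the centre of its underside, x from the lever end (near the robot) to the cup end; the cup stands 50 mm behind the origin, the lever 78 mm in front of it, both on the middle line.
- lever (a joint): spring-centred steel toggle lever on the mixer's front deck; 0 = upright (rest), grows as it leans left (to the mixer's +y), stops at +-0.45 rad. It turns about the mixer's x axis, 52 mm above the work surface; about 3 N at its tip lean it fully; let go, it returns at once.
- lever_tip (a point): the lever's upper end, 40 mm above its pivot; a 12 mm thick knob there, the stem below is 7 to 9 mm thick.
- slant_rack: white block on a steel stand, fixed, 134 mm wide along y, with three wells 42 mm apart and 28 mm deep that lean 24 degrees (0.42 rad) towards its -x (robot) side; the outer two hold bottles. Origin at the centre of its underside. The microscope stands close behind it: draw bottles out towards the robot.
- bottle1: amber glass dropper bottle, 70 mm tall, about 60 g: round body 33.6 mm across up to 51 mm, black cap 20 mm across from there to the top. Origin at the centre of its foot, z along it towards the cap. Starts loose and upright in the middle of the cup, up to 1 mm off its axis.
- bottle2: amber glass dropper bottle, 70 mm tall, about 60 g: round body 33.6 mm across up to 51 mm, black cap 20 mm across from there to the top. Origin at the centre of its foot, z along it towards the cap. Starts loose and upright at the cup's wall; bottle2 to bottle5 stand there in a row, 72 degrees from one to the next, with a gap of 144 degrees left.
- bottle3: amber glass dropper bottle, 70 mm tall, about 60 g: round body 33.6 mm across up to 51 mm, black cap 20 mm across from there to the top. Origin at the centre of its foot, z along it towards the cap. Starts loose and upright at the cup's wall; bottle2 to bottle5 stand there in a row, 72 degrees from one to the next, with a gap of 144 degrees left.
- bottle4: amber glass dropper bottle, 70 mm tall, about 60 g: round body 33.6 mm across up to 51 mm, black cap 20 mm across from there to the top. Origin at the centre of its foot, z along it towards the cap. Starts loose and upright at the cup's wall; bottle2 to bottle5 stand there in a row, 72 degrees from one to the next, with a gap of 144 degrees left.
- bottle5: amber glass dropper bottle, 70 mm tall, about 60 g: round body 33.6 mm across up to 51 mm, black cap 20 mm across from there to the top. Origin at the centre of its foot, z along it towards the cap. Starts loose and upright at the cup's wall; bottle2 to bottle5 stand there in a row, 72 degrees from one to the next, with a gap of 144 degrees left.
- bottle6: amber glass dropper bottle, 70 mm tall, about 60 g: round body 33.6 mm across up to 51 mm, black cap 20 mm across from there to the top. Origin at the centre of its foot, z along it towards the cap. Starts in the right (y = -42 mm) well of the slanted block, leaning with it, cap towards the robot; it slides out along its own axis (28 mm deep, easy fit).
- bottle7: amber glass dropper bottle, 70 mm tall, about 60 g: round body 33.6 mm across up to 51 mm, black cap 20 mm across from there to the top. Origin at the centre of its foot, z along it towards the cap. Starts in the left (y = +42 mm) well of the slanted block, leaning with it, cap towards the robot; it slides out along its own axis (28 mm deep, easy fit).
- jar: translucent specimen jar, 43 mm across and 48 mm tall, a bystander. Origin under its centre.
- marker: black marker pen lying on the worktop, 132 x 14 mm, a bystander.
- beaker: small glass beaker, 46 mm across and 58 mm tall, a bystander. Origin under its centre.
There are look-alikes about, which are no part of the job. Leave any red look-alike of the bottle6 alone. Leave any yellow look-alike of the bottle7 alone.

How it is judged:
By the outcome, as a careful person would: the job done as asked, in the order asked, and still so for the second after the job is handed in, with the robot touching nothing.
It also fails if it takes over 72 s, if anything falls off the work surface, if the arm or the gripper's body presses on something with over 40 N, if the wrist force passes 120 N, or if a joint passes its speed limit or range.

### The arm

A 6-joint arm with a two-finger parallel gripper is mounted at the origin on a cart in front of the work surface, level with it; the furniture and walls round the work are solid. World frame = base frame: x ahead of the robot, y to its left, z up, the work surface at z = 0. Lengths are in mm, angles in degrees, forces in N, time in s.
With the tool pointing down it reaches from about 300 to 850 mm from the base axis. Payload 4.2 kg.
Tool frame: the origin (TCP) lies midway between the tips of the shut fingers; the grasp point (between the pads) lies 19 mm behind it (env.hold_point_z is the z of the grasp point in the tool frame, in mm); z points along the fingers, y is the direction in which the jaws open and shut (so a half turn about z gives the same grasp; the last joint's range is limited). The gripper opens to 91 mm and grips with 3 to 60 N. Pads are 32 mm wide; open, the fingers measure 118 mm over their backs; the gripper's body (76 mm by 178 mm) begins 60 mm behind the grasp point.
Start: joints at [-65.489, 18.312, 89.639, -0, 72.044, -1.146], TCP at [248.971, -518.321, 213.976] pointing down, gripper open.
Joint ranges: [-177.97, 177.97], [-48.28, 115.42], [12.27, 149.76], [-77.06, 257.06], [2.81, 150.46], [-146.56, 146.56]. Speed limits (degrees/s): [147.25, 147.25, 180, 180, 180, 180].

### API

Orientations are given as [roll, pitch, yaw] about the fixed x, y, z axes, in that order (R = Rz(yaw) Ry(pitch) Rx(roll)).
In Python, from workcell import env, grab_frame, camera_params, spotter gives the robot as it stands. The module is installed in compiled form; this text tells all that it offers.
- The arm moves only by the shell command python3 -m jog 'ROWS' [FORCE]. ROWS is text: rows parted by semicolons, each of 7 numbers parted by spaces: the turn, a rotation vector about the world's x, y, z in units of 5 degrees (1.0 is 5 degrees), then the shift along the world's x, y, z in units of 25 mm (1.0 is 25 mm), then the opening, from 0 (shut) to 1 (fully open). A call has 1 to 5 rows; each row is the pose to reach, as a shift and turn from the pose commanded when the call began; what a row does not reach only later rows make up. A row lasts 1/8 s, in which the tool goes at most 62.5 mm and 10.7 degrees, less where a joint would pass 70% of its speed; a pose out of reach is approached as far as the arm can. A call with a gripper value outside its range is refused whole. The fingers move at their own pace and stop on an object; FORCE is the grip in N (left out, the last holds). Time passes only in rows, so rows that repeat a pose let the fingers close. It gives the time, the measured TCP pose, the force and the opening at its end, in the units of the state.
- env.state(): the state, without advancing time (a new reading comes with each control period).
- grab_frame(name): name is "scene" or "side" or "wrist"; returns the picture (420x560x3 uint8, red, green, blue); there is no depth.
- camera_params(name): a dict with "K" (3x3 intrinsics, pixels), "rvec" (rotation vector, rad) and "tvec" (3), from world to camera coordinates, as OpenCV has them. Camera axes: x right, y down, z forward; pixel columns grow to the right and rows downward; lengths in mm; the calibration is good to about 2 mm. A picture is of the moment at which its call begins: read the wrist's pose just before it. camera_params takes no time and is no camera call; for the wrist camera it gives the pose at the moment of the call.
- env.job_done(): hands the job in, once; it reports no verdict.
Trained networks look in the newest picture that a camera, given by its name, has taken for a name from the list of things; names that differ only in an ending like _2 or _b are one class to them, and where a whole thing is asked for, a point or a joint stands for the part that bears it (a point fixed in the world has none). Each returns a list of dicts, best first, with "conf" (0 to 1); they miss things now and then, are a little off and sometimes report something else, mostly with a low value. They report only what shows in the picture. A call takes as long as a camera call. They do not tell look-alikes from the thing itself.
- spotter.look_for(query, camera): "box" ([left, top, width, height] in pixels, round what is visible of it).
- spotter.trace(query, camera): "region" (420x560 bool, what is visible of it) and "box" ([left, top, width, height] in pixels, round what is visible of it).
The state is a dict: "time_s": time; "qpos": joint angles; "qvel": joint speeds; "effort": joint torques, N m; "ee_pos": TCP position; "ee_rot": TCP orientation; "force": force on the tool from outside, world axes, zero at the start; "torque": the same for the moment, N m; "gripper_width": finger opening in mm.
Only numpy, scipy, OpenCV 4.12 (cv2) and the standard library are available. Lean on these libraries where they do the work, as an engineer would, in place of code of your own. Each camera call takes 0.05 s, during which the arm holds its last target. There are 200 camera calls.

## Working session

There is one attempt and no reset: what is moved stays moved. The work goes in short steps, Python scripts to look and compute and a shell command to move; the robot and the scene stay as the last step left them, time stands still between calls to the robot, and variables do not carry over. Pictures are saved under pics/ and viewed, about 8 in all and at most 12, crops included, and the job is handed in when it is done.

```bash
mkdir -p pics
python3 - <<'E'
from workcell import env, grab_frame, camera_params, spotter
import cv2, numpy as np
print(env.state(), env.hold_point_z)
ims=[]
for n in ("scene","side"):
    im=grab_frame(n); cv2.imwrite(f"pics/{n}0.png",cv2.resize(im[:,:,::-1],(784,588),interpolation=cv2.INTER_CUBIC))
    for q in ("cup","mixer","lever","lever_tip","slant_rack","bottle1","jar","beaker","marker"):
        for d in spotter.look_for(q,n)[:9]: 
            if d["conf"]>.3: print(n,q,np.round(d["box"]),round(d["conf"],2))
    p=camera_params(n); R=cv2.Rodrigues(np.array(p["rvec"]))[0]; print(p["K"],-R.T@np.array(p["tvec"]).ravel(),R)
E
```

```text
{'time_s': 0.0, 'qpos': array([-6.54896584e+01,  1.83499047e+01,  8.97062958e+01, -2.02508148e-03,
        7.20434347e+01, -1.14431823e+00]), 'qvel': array([-0.04336415,  0.00323777,  0.09376853,  0.07173809,  0.0544207 ,
       -0.0706042 ]), 'effort': array([ 1.21481127e-03, -4.12454188e+01, -2.31974477e+01,  7.27169146e-02,
        4.57131083e-02, -1.55977777e-04]), 'ee_pos': array([ 248.73909678, -517.85400954,  213.13843418]), 'ee_rot': array([-1.79900346e+02, -6.48240745e-05,  2.56552857e+01]), 'force': array([-0.73233551,  0.36044568, -0.7403814 ]), 'torque': array([ 0.00939164, -0.03204835, -0.01880517]), 'gripper_width': 91.24306371275766} -18.8
scene cup [364. 197.  45.  44.] 0.72
scene mixer [340. 215.  72.  72.] 0.79
scene slant_rack [186. 198.  12.  22.] 0.47
scene bottle1 [384. 211.  14.  10.] 0.65
scene bottle1 [189. 188.  16.  13.] 0.56
scene bottle1 [160. 185.  14.  22.] 0.54
scene bottle1 [369. 205.  13.  14.] 0.46
scene bottle1 [364. 196.  17.  19.] 0.45
scene jar [258. 252.   5.  18.] 0.58
scene beaker [128. 212.  22.  25.] 0.55
scene marker [283. 266.  46.  18.] 
[... 389 characters left out ...]
 246.  36.  54.] 0.68
side bottle1 [272. 155.  10.  15.] 0.65
side bottle1 [234. 262.  17.  18.] 0.6
side bottle1 [302. 260.  24.  15.] 0.58
side bottle1 [284. 158.   8.  12.] 0.57
side bottle1 [264. 157.   5.   8.] 0.5
side bottle1 [278. 158.   8.  15.] 0.5
side bottle1 [268. 161.  10.  13.] 0.45
side jar [319. 230.  10.  24.] 0.82
side beaker [280. 304.  19.  33.] 0.6
side marker [323. 212.  12.  15.] 0.47
[[436.58041993   0.         281.68522571]
 [  0.         436.58041993 208.84407374]
 [  0.           0.           1.        ]] [ 261.40060728 1051.60245014  730.03220201] [[-0.97331259 -0.22933544  0.00823735]
 [-0.12480528  0.49887563 -0.85764022]
 [ 0.19257788 -0.83578009 -0.51418421]]
```

View pics/scene0.png

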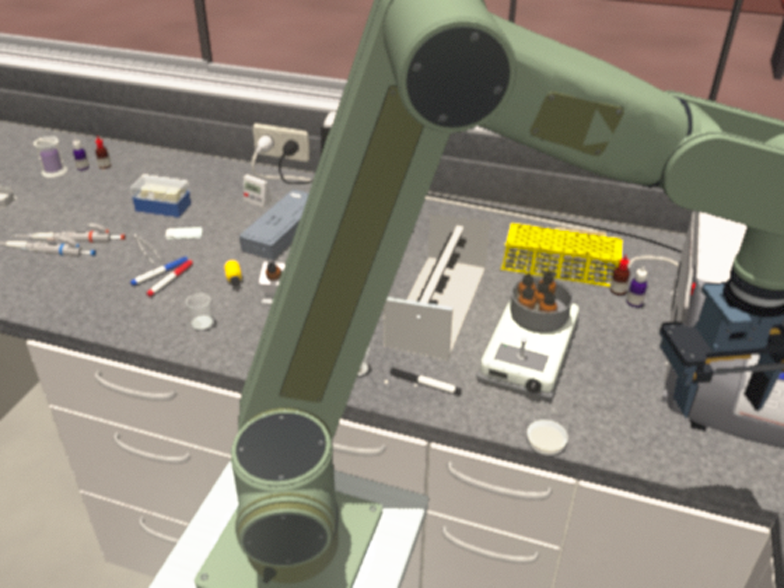

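View pics/side0.png

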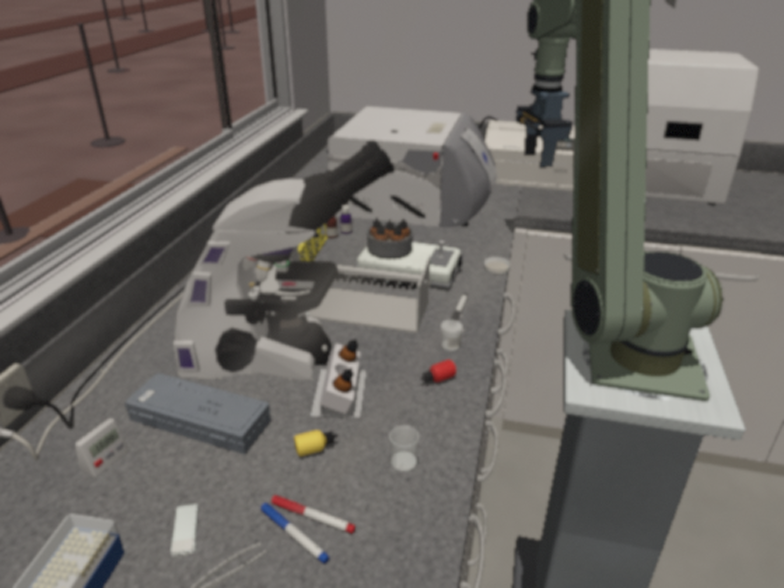

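The scene view shows the mixer at (527,345) with the cup at (540,300), and the arm hiding the rack. The side view shows the rack at (342,375) holding two amber bottles, a red look-alike at (440,372) and a yellow one at (313,442), the jar at (452,335) and the beaker at (404,450).

```bash
cat > h.py <<'E'
from workcell import env, grab_frame, camera_params, spotter
import cv2, numpy as np
def cam(n):
    p=camera_params(n); R=cv2.Rodrigues(np.array(p["rvec"],float))[0]; t=np.array(p["tvec"],float).ravel()
    return np.array(p["K"]),R,t
def ray(c,uv,z):
    K,R,t=c; o=-R.T@t; d=R.T@np.linalg.inv(K)@np.array([uv[0],uv[1],1.]); return o+d*(z-o[2])/d[2]
def proj(c,P):
    K,R,t=c; q=(R@np.atleast_2d(P).T).T+t; q=q@K.T; return q[:,:2]/q[:,2:]
E
python3 - <<'E'
from h import *
s=cam("side"); c=cam("scene")
def g(n,cc,u,v,z): print(n,np.round(ray(cc,(u/1.4,v/1.4),z)))
g("cup rim side",s,390,236,94); g("cup rim scene",c,541,292,94)
g("lever side",s,440,252,90); g("lever scene",c,523,343,90)
for u,v in [(496,325),(578,325),(549,390),(480,378)]: g("mixer corner scene",c,u,v,50 if v<376 else 10)
g("rack bottle R cap",s,350,346,75); g("L cap",s,341,373,75); g("rack foot",s,338,408,0)
for u,v in [(313,415),(360,413),(325,372)]: g("stand",s,u,v,0)
g("jar",s,451,347,0); g("red",s,440,375,10);g("yellow",s,313,445,10);g("beaker",s,404,460,0)
g("marker",c,391,374,5);g("marker",c,459,388,5)
w=cam("wrist"); st=env.state(); print(w[0], "cam pos",-w[1].T@w[2], st["ee_pos"]); print(w[1])
E
```

```text
cup rim side [ 570. -235.   94.]
cup rim scene [ 585. -247.   94.]
lever side [ 441. -189.   90.]
lever scene [ 436. -241.   90.]
mixer corner scene [ 518. -181.   50.]
mixer corner scene [ 566. -323.   50.]
mixer corner scene [ 422. -297.   10.]
mixer corner scene [ 413. -178.   10.]
rack bottle R cap [541. 191.  75.]
L cap [534. 269.  75.]
rack foot [540. 275.   0.]
stand [577. 303.   0.]
stand [499. 278.   0.]
stand [595. 184.   0.]
jar [374.  46.   0.]
red [379. 153.  10.]
yellow [549. 380.  10.]
beaker [401. 367.   0.]
marker [378. -24.   5.]
marker [ 382. -148.    5.]
[[303.00956234   0.         276.83724347]
 [  0.         303.00956234 209.08010959]
 [  0.           0.           1.        ]] cam pos [ 314.66751526 -486.65952287  383.70938643] [ 248.97011379 -518.31757019  213.97711383]
[[ 4.32921613e-01 -9.01431571e-01  1.63618015e-05]
 [-8.71102439e-01 -4.18351073e-01  2.57221539e-01]
 [-2.31860771e-01 -1.11371017e-01 -9.66352461e-01]]
```

```bash
python3 -m jog '0 0 -1.5 2 2.2 0.4 1;0 0 -3 4 4.4 0.8 1;0 0 -4.4 6 6.6 1 1;0 0 -5.13 8 9 1 1;0 0 -5.13 8.8 11 1 1'; python3 -m jog '0 0 0 0 0 0 1;0 0 0 0 0 0 1;0 0 0 0 0 0 1'
```

```text
time_s: 1.62
ee_pos: [448.6, -278.2, 238.6]
ee_rot: [180.0, -0.1, -0.0]
force: [0.0, -0.1, -0.5]
gripper_width: 91.7
time_s: 2.0
ee_pos: [446.4, -280.8, 238.4]
ee_rot: [180.0, 0.0, -0.1]
force: [-0.0, -0.2, 0.8]
gripper_width: 91.2
```

Run:
```python
from h import *
w=cam("wrist"); im=grab_frame("wrist"); st=env.state(); print(st["ee_pos"],st["ee_rot"],st["time_s"])
np.savez("w1.npz",K=w[0],R=w[1],t=w[2]); cv2.imwrite("pics/w1raw.png",im[:,:,::-1]); cv2.imwrite("pics/w1.png",cv2.resize(im[:,:,::-1],(784,588),interpolation=cv2.INTER_CUBIC))
for q,z in (("cup",94),("mixer",50),("lever_tip",92),("bottle1",124)):
    for d in spotter.trace(q,"wrist")[:8]:
        b=d["box"]; print(q,np.round(b),round(d["conf"],2),np.round(ray(w,(b[0]+b[2]/2,b[1]+b[3]/2),z)))
```

```text
[ 446.35309026 -280.86257378  238.34612974] [ 1.79984959e+02  1.37036503e-02 -1.22992216e-01] 2.05
cup [183.   0. 120. 130.] 0.95 [ 577. -249.   94.]
mixer [191.  11. 118. 214.] 0.79 [ 531. -251.   50.]
lever_tip [231. 188.  16.  15.] 0.71 [ 450. -240.   92.]
bottle1 [194.  31.  39.  45.] 0.91 [ 581. -227.  124.]
bottle1 [204.  77.  38.  42.] 0.89 [ 546. -233.  124.]
bottle1 [230.   4.  33.  50.] 0.88 [ 600. -255.  124.]
bottle1 [226.  51.  35.  42.] 0.83 [ 566. -252.  124.]
bottle1 [244.  83.  31.  38.] 0.63 [ 542. -266.  124.]
```

View pics/w1.png

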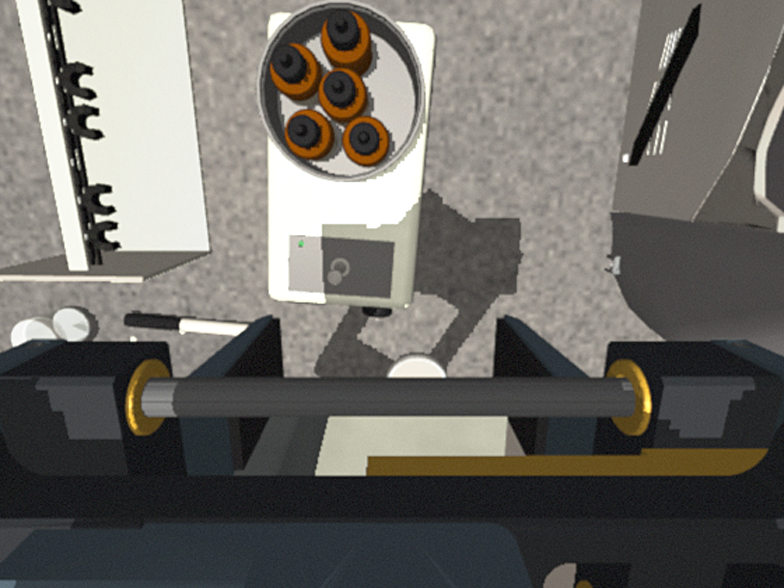

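Run:
```python
from h import *
f=np.load("w1.npz"); w=(f["K"],f["R"],f["t"])
g=lambda u,v,z: np.round(ray(w,(u/1.4,v/1.4),z)[:2],1)
for n,u,v in [("A",345,30),("B",287,61),("C",338,89),("D",302,129),("E",365,140)]: print(n,g(u,v,124))
for u,v in [(258,88),(424,88),(342,2),(344,180)]: print("rim",g(u,v,94))
for u,v in [(270,290),(410,295),(432,40),(270,30)]: print("deck",g(u,v,50))
print("knob",g(340,267,92),"pivot",g(336,279,52))
im=cv2.imread("pics/w1raw.png")
cv2.imwrite("pics/w1crop.png",cv2.resize(im[0:235,170:330],None,fx=3.4,fy=2.55*1.333 if 0 else 2.55,interpolation=cv2.INTER_CUBIC))
# cup rim fit: model points
th=np.linspace(0,2*np.pi,200)
gray=cv2.cvtColor(im,cv2.COLOR_BGR2GRAY).astype(float)
gr=cv2.GaussianBlur(gray,(3,3),0)
from scipy.optimize import minimize
from scipy.ndimage import map_coordinates as mc
# darkness ring for inner edge: rim top ring (r=55) bright vs inner (r=50) dark & outer
def sc(p):
    def s(r,z): 
        q=proj(w,np.c_[p[0]+r*np.cos(th),p[1]+r*np.sin(th),np.full(200,z)]); return mc(gr,[q[:,1],q[:,0]],order=1,mode='nearest')
    return -np.mean(s(54.7,94.)-s(49.5,94.))
best=min(((sc((x,y)),x,y) for x in np.arange(560,590,1) for y in np.arange(-262,-235,1)))
print("rim fit",best)
```

```text
A [ 605.4 -255.5]
B [ 588.8 -219.9]
C [ 573.2 -250.3]
D [ 550.1 -226.9]
E [ 543.5 -266.4]
rim [ 579.6 -192.8]
rim [ 579.4 -305.5]
rim [ 630.6 -251.3]
rim [ 519.1 -249.5]
deck [ 426.5 -178. ]
deck [ 421.8 -300.1]
deck [ 621.  -314.4]
deck [ 627.9 -192.7]
knob [ 455.3 -244.4] pivot [ 436.7 -236.1]
rim fit (np.float64(-57.720154722244196), np.int64(571), np.int64(-251))
```

The wrist view shows the cup at (342,90) with five bottles: nubs at (345,30), (287,61), (338,89), (302,129), (365,140). The gap is toward −y, the lever knob is at (334,280) and the mixer yaw is about −4°. Before going near the rack I'll check how far the microscope overhangs it.

Run:
```python
from h import *
a=grab_frame("scene")[150:290,150:350]; b=grab_frame("side")[90:300,120:330]
a=cv2.resize(a,(400,280),interpolation=cv2.INTER_CUBIC); b=cv2.resize(b,(400,400),interpolation=cv2.INTER_CUBIC)
o=np.zeros((400,800,3),np.uint8); o[:280,:400]=a; o[:,400:]=b
cv2.imwrite("pics/mic.png",o[:,:,::-1])
```

```text
(no output)
```

View pics/mic.png

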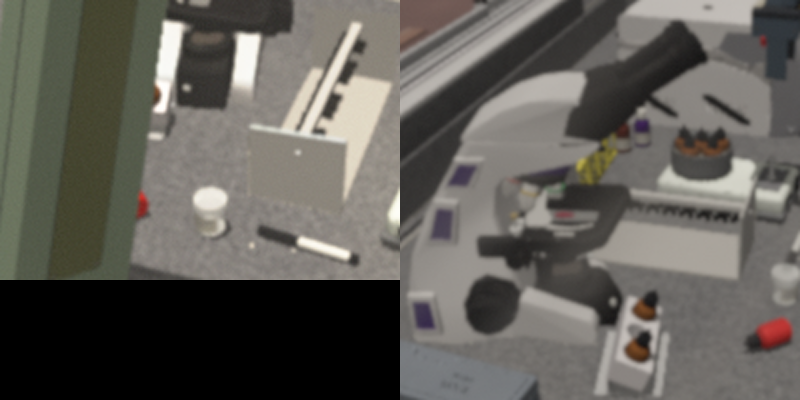

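Run:
```python
from h import *
s=cam("side"); c=cam("scene")
for z in (150,200,250,300,350): print(z,"side tip",np.round(ray(s,(275,111),z)), "scene blob R",np.round(ray(c,(295,157),z)),"scene blob L bottom",np.round(ray(c,(240,165),z)))
print("front of base scene z50", ray(c,(238,200),50),ray(c,(262,200),50), "top-right side stage corner", ray(s,(225,188),120))
```

```text
150 side tip [ 685. -648.  150.] scene blob R [665.  25. 150.] scene blob L bottom [578. 154. 150.]
200 side tip [ 649. -502.  200.] scene blob R [587.   3. 200.] scene blob L bottom [505. 124. 200.]
250 side tip [ 612. -355.  250.] scene blob R [509. -19. 250.] scene blob L bottom [433.  94. 250.]
300 side tip [ 576. -209.  300.] scene blob R [431. -42. 300.] scene blob L bottom [360.  63. 300.]
350 side tip [539. -62. 350.] scene blob R [353. -64. 350.] scene blob L bottom [287.  33. 350.]
front of base scene z50 [553.0258731  154.36087977  50.        ] [574.38782306  91.07560209  50.        ] top-right side stage corner [679.28632997 -15.67751608 120.        ]
```

```bash
python3 -m jog '0 0 0 -1.2 2 0 1;0 0 0 -2.6 4 0 1;0 0 0 -2.6 6.4 0 1;0 0 0 -2.6 8.8 0 1;0 0 0 -2.6 11.2 0 1'; python3 -m jog '0 0 0 0 2.4 0 1;0 0 0 0 4.8 0 1;0 0 0 0 7.2 0 1;0 0 0 0 9.6 -0.7 1;0 0 0 0 9.6 -0.7 1'; python3 -m jog '0 0 0 0 0 0 1;0 0 0 0 0 0 1'
python3 - <<'E'
from h import *
w=cam("wrist"); im=grab_frame("wrist"); st=env.state(); print(st["ee_pos"],st["ee_rot"],st["time_s"])
np.savez("w2.npz",K=w[0],R=w[1],t=w[2]); cv2.imwrite("pics/w2raw.png",im[:,:,::-1]); cv2.imwrite("pics/w2.png",cv2.resize(im[:,:,::-1],(784,588),interpolation=cv2.INTER_CUBIC))
for q,z in (("slant_rack",60),("bottle6",80)):
    for d in spotter.trace(q,"wrist")[:8]:
        b=d["box"]; print(q,np.round(b),round(d["conf"],2),np.round(ray(w,(b[0]+b[2]/2,b[1]+b[3]/2),z)))
E
```

```text
time_s: 2.98
ee_pos: [381.9, 1.9, 238.8]
ee_rot: [180.0, -0.1, -0.1]
force: [1.5, 0.2, 0.9]
gripper_width: 91.1
time_s: 3.6
ee_pos: [381.2, 243.3, 219.6]
ee_rot: [180.0, 0.1, 0.3]
force: [-0.9, -1.3, 0.3]
gripper_width: 91.3
time_s: 3.85
ee_pos: [382.4, 239.2, 221.3]
ee_rot: [180.0, -0.0, -0.1]
force: [0.5, -0.9, 0.2]
gripper_width: 91.0
[382.47496103 239.19356995 221.40014473] [-1.79991435e+02 -4.62855345e-02 -1.17689998e-01] 3.9
slant_rack [212.   0. 137.  94.] 0.68 [533. 236.  60.]
bottle6 [304.  11.  38.  42.] 0.88 [541. 197.  80.]
bottle6 [320. 165.  47.  50.] 0.85 [393. 170.  80.]
bottle6 [122.   7.  55.  66.] 0.8 [534. 357.  80.]
bottle6 [220.  30.  39.  43.] 0.67 [525. 274.  80.]
```

View pics/w2.png

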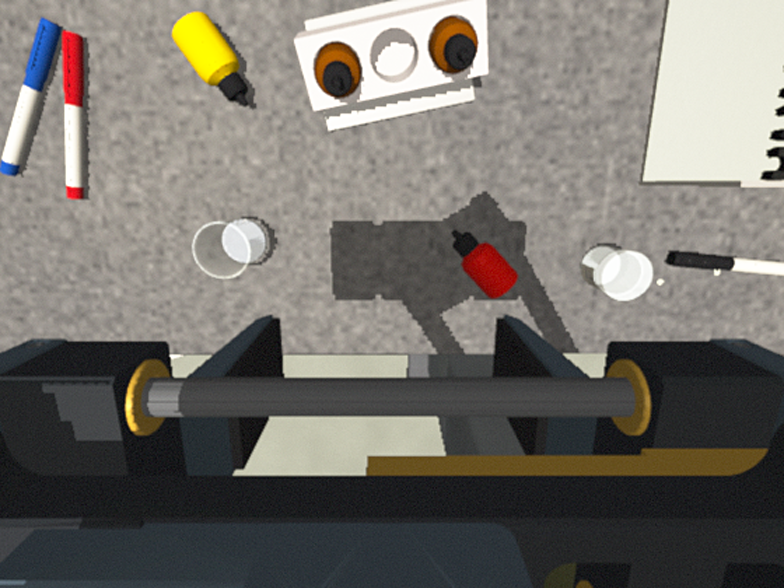

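Run:
```python
from h import *
f=np.load("w2.npz"); w=(f["K"],f["R"],f["t"]); s=cam("side")
def tri(a,b):
    P=[c[0]@np.c_[c[1],c[2]] for c in (w,s)]
    X=cv2.triangulatePoints(P[0],P[1],np.array(a,float).reshape(2,1),np.array(b,float).reshape(2,1)); X=(X[:3]/X[3]).ravel()
    return np.round(X,1), proj(w,X)[0]-a, proj(s,X)[0]-b
v=lambda u,q:np.array([u,q])/1.4
print("L nub",tri(v(339,88),(248.6,267.4))); print("R nub",tri(v(464,58),(252.3,245.9)))
g=lambda u,q,z: np.round(ray(w,v(u,q),z)[:2],1)
for z in (40,50,60): print(z,"front edge",g(312,108,z),g(488,72,z),"wellmid",g(394,54,z))
im=cv2.imread("pics/w2raw.png"); cv2.imwrite("pics/w2c.png",cv2.resize(im[0:100,200:360],None,fx=5,fy=5,interpolation=cv2.INTER_CUBIC))
for d in spotter.trace("bottle6","side")[:8]: print(np.round(d["box"],1),round(d["conf"],2))
```

```text
L nub (array([518.4, 272.7,  77.1]), array([-0.56847177, -3.2271468 ]), array([0.68087597, 0.15313196]))
R nub (array([535. , 188.7,  78.3]), array([-0.28764978, -1.74854879]), array([0.3399882 , 0.08327697]))
40 front edge [508.7 297.3] [533.6 163.7] wellmid [545.9 234.4]
50 front edge [507.2 295.6] [531.4 165.8] wellmid [543.3 234.6]
60 front edge [505.7 294. ] [529.1 168. ] wellmid [540.7 234.7]
[207.8 307.4  30.4  21.1] 0.92
[301.  260.6  22.9  13. ] 0.83
[238.8 260.9  13.3  19.8] 0.71
[283.5 157.    7.9  12.9] 0.64
[275.4 156.1   4.8  13.2] 0.61
[264.  157.1   9.1  11.1] 0.56
[240.3 245.   16.   11.9] 0.54
```

View pics/w2c.png

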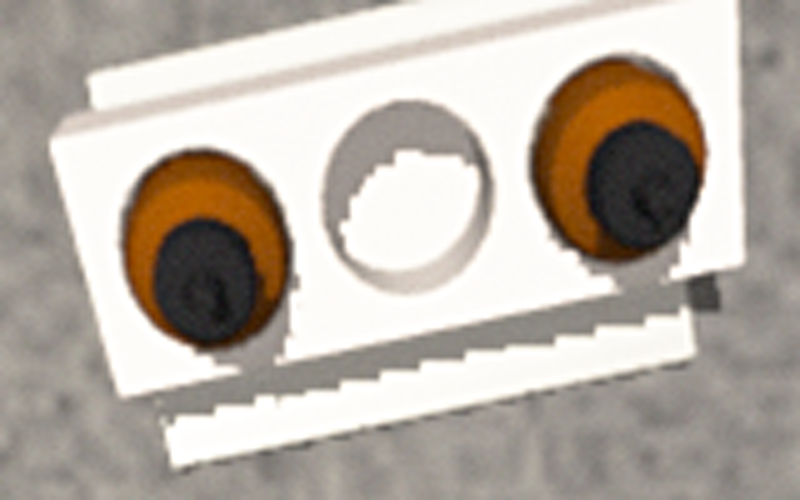

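The crop shows the rack yawed about +11°, with the left cap nub at (241,58.6) and the right at (331,39) in raw pixels. Next I'll work out the grasp poses.

```bash
cat >> h.py <<'E'
from scipy.spatial.transform import Rotation as Ro
def go(p,R):
    """print units from current measured pose to TCP p, rotation R"""
    st=env.state(); R0=Ro.from_euler("xyz",st["ee_rot"],degrees=True)
    rv=np.degrees((R*R0.inv()).as_rotvec())/5; d=(np.array(p)-st["ee_pos"])/25
    print("turn",np.round(rv,2),"shift",np.round(d,2))
yaw=11.2
def tilt(yaw,t=24):
    a=np.radians(yaw); ry=np.array([-np.sin(a),np.cos(a),0])
    return Ro.from_rotvec(-np.radians(t)*ry)*Ro.from_euler("xyz",[180,0,yaw],degrees=True)
E
python3 - <<'E'
from h import *
f=np.load("w2.npz"); w=(f["K"],f["R"],f["t"]); s=cam("side")
def tri(a,b):
    P=[c[0]@np.c_[c[1],c[2]] for c in (w,s)]
    X=cv2.triangulatePoints(P[0],P[1],np.array(a,float).reshape(2,1),np.array(b,float).reshape(2,1)); X=(X[:3]/X[3]).ravel()
    return X
R=tilt(yaw); M=R.as_matrix(); print(np.round(M,3))
for n,a,b in (("L",(241,58.6),(248.6,267.4)),("R",(331,39),(252.3,245.9))):
    X=tri(a,b); print(n,np.round(X,1), np.round(proj(w,X)[0]-a,1))
    ax=-M[:,2]; tcp=X-16*ax-10*M[:,0]; print("tcp",np.round(tcp,1)); go(tcp+60*ax,R)
E
```

```text
[[ 0.896  0.194  0.399]
 [ 0.177 -0.981  0.079]
 [ 0.407  0.    -0.914]]
L [519.7 273.2  77.6] [-0.1 -0.5]
tcp [517.1 272.7  59. ]
turn [ 0.46 -4.78  2.23] shift [ 4.43  1.14 -4.3 ]
R [535.7 189.   78.6] [-0.  -0.2]
tcp [533.1 188.5  59.9]
turn [ 0.46 -4.78  2.23] shift [ 5.07 -2.23 -4.26]
```

```bash
python3 -m jog '0.15 -1.6 0.74 1.3 -0.7 -0.8 0.55;0.3 -3.2 1.5 2.6 -1.4 -1.8 0.55;0.46 -4.78 2.23 4 -2 -2.8 0.55;0.46 -4.78 2.23 5.07 -2.23 -4.26 0.55;0.46 -4.78 2.23 5.07 -2.23 -4.26 0.55'; python3 -m jog '0 0 0 0 0 0 0.55;0 0 0 0 0 0 0.55'
python3 - <<'E'
from h import *
w=cam("wrist"); im=grab_frame("wrist"); st=env.state(); print(st["ee_pos"],st["ee_rot"],st["gripper_width"])
P=np.array([535.7,189,78.6]); u=proj(w,P)[0]; print("nub predicted",u)
im=im.copy(); cv2.drawMarker(im,tuple(int(round(x)) for x in u),(0,255,0),0,8)
a,b=max(0,int(u[0])-140),max(0,int(u[1])-110)
cv2.imwrite("pics/w3.png",cv2.resize(im[b:b+210,a:a+280,::-1],(784,588),interpolation=cv2.INTER_CUBIC)); print("crop origin",a,b,"scale 2.8")
go(np.array([533.1,188.5,59.9]),tilt(yaw))
E
```

```text
time_s: 4.68
ee_pos: [508.3, 182.9, 112.0]
ee_rot: [179.9, -23.7, 11.2]
force: [0.3, 0.9, 0.3]
gripper_width: 50.5
time_s: 4.92
ee_pos: [509.2, 185.2, 116.1]
ee_rot: [180.0, -24.1, 11.3]
force: [0.3, 1.3, 0.7]
gripper_width: 50.3
[509.14349071 185.20553452 115.958613  ] [179.94977474 -24.11885859  11.35981768] 50.364744812563146
nub predicted [279.09197985 217.22966629]
crop origin 139 107 scale 2.8
turn [ 0.    0.03 -0.03] shift [ 0.96  0.13 -2.24]
```

View pics/w3.png

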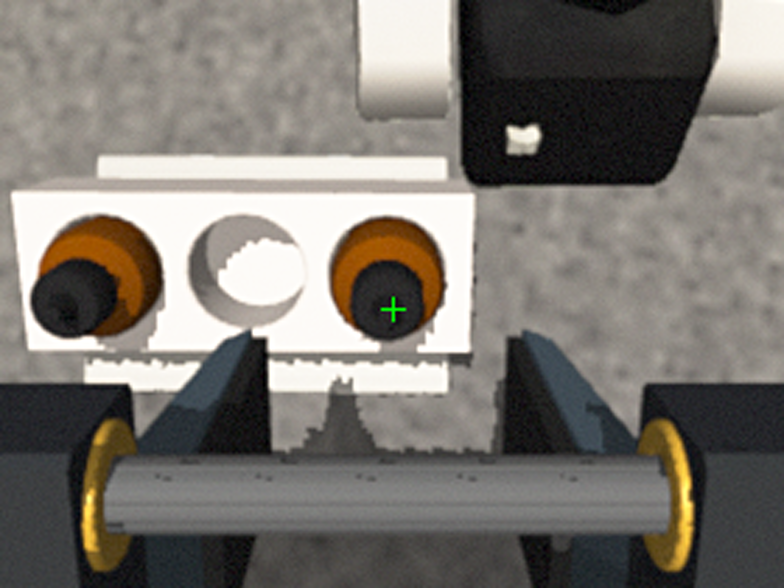

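The wrist view shows the cap at (388,300) midway between the fingers (257 to 515), and the predicted nub falls on it. Descending and grasping.

```bash
python3 -m jog '0 0 0 0.5 0.07 -1.1 0.55;0 0 0 0.96 0.13 -2.24 0.55;0 0 0 0.96 0.13 -2.24 0.55;0 0 0 0.96 0.13 -2.24 0;0 0 0 0.96 0.13 -2.24 0' 20; python3 -m jog '0 0 0 0 0 0 0;0 0 0 0 0 0 0;0 0 0 0 0 0 0'
```

```text
time_s: 5.6
ee_pos: [533.5, 188.5, 60.2]
ee_rot: [180.0, -24.2, 11.3]
force: [-2.6, 7.3, 1.8]
gripper_width: 33.3
time_s: 5.98
ee_pos: [533.6, 188.7, 60.0]
ee_rot: [180.0, -24.2, 11.3]
force: [-3.5, 3.3, 6.7]
gripper_width: 32.9
```

Width 33 means the tips are on the body, so I was too deep. Open, back off about 7 mm along the axis and regrip.

```bash
python3 -m jog '0 0 0 0 0 0 0.5;0 0 0 0 0 0 0.5;0 0 0 -0.12 -0.02 0.27 0.5;0 0 0 -0.12 -0.02 0.27 0;0 0 0 -0.12 -0.02 0.27 0' 20; python3 -m jog '0 0 0 0 0 0 0;0 0 0 0 0 0 0;0 0 0 0 0 0 0'
```

```text
time_s: 6.6
ee_pos: [530.1, 187.6, 65.5]
ee_rot: [179.9, -24.0, 11.3]
force: [-1.8, 0.5, 2.3]
gripper_width: 32.2
time_s: 6.98
ee_pos: [530.1, 187.6, 65.4]
ee_rot: [179.9, -24.0, 11.3]
force: [-2.2, 1.9, 4.5]
gripper_width: 32.0
```

```bash
python3 -m jog '0 0 0 0 0 0 0.5;0 0 0 0 0 0 0.5;0 0 0 -0.12 -0.02 0.27 0.5;0 0 0 -0.12 -0.02 0.27 0.5;0 0 0 -0.12 -0.02 0.27 0' 20; python3 -m jog '0 0 0 0 0 0 0;0 0 0 0 0 0 0;0 0 0 0 0 0 0'
```

```text
time_s: 7.6
ee_pos: [526.8, 186.8, 72.0]
ee_rot: [179.9, -24.0, 11.3]
force: [-1.0, -0.7, 0.3]
gripper_width: 38.2
time_s: 7.98
ee_pos: [526.9, 187.0, 71.9]
ee_rot: [179.9, -24.0, 11.3]
force: [0.5, 1.1, -0.6]
gripper_width: 19.4
```

The grip is now on the cap (19.4 mm). Drawing the bottle out along its axis, then back toward the robot to check it.

```bash
python3 -m jog '0 0 0 -0.24 -0.05 0.55 0;0 0 0 -0.48 -0.1 1.1 0;0 0 0 -0.8 -0.15 1.8 0;0 0 0 -1.8 -0.2 3 0;0 0 0 -3 -0.2 4.5 0'; python3 -m jog '-0.16 1.6 -0.74 0 0 0.4 0;-0.3 3.2 -1.5 0 0 0.4 0;-0.46 4.8 -2.25 0 0 0.4 0;-0.46 4.8 -2.25 0 0 0.4 0;-0.46 4.8 -2.25 0 0 0.4 0'
python3 - <<'E'
from h import *
st=env.state(); print(st["ee_pos"],st["ee_rot"],st["gripper_width"])
s=cam("side"); im=grab_frame("side").copy()
M=Ro.from_euler("xyz",st["ee_rot"],degrees=True).as_matrix()
base=st["ee_pos"]+10*M[:,0]
T=proj(s,[base, base+54*M[:,2], base+54*M[:,2]+16.8*M[:,1], base+54*M[:,2]-16.8*M[:,1], base-19*M[:,2]]); print(np.round(T,1))
c=T[1]; a,b=int(c[0])-60,int(c[1])-65
o=cv2.resize(im[b:b+90,a:a+120,::-1],(784,588),interpolation=cv2.INTER_CUBIC)
for k,(t,col) in enumerate(zip(T,[(0,255,0),(0,0,255),(255,0,0),(255,0,0),(255,255,0)])): cv2.drawMarker(o,tuple(int(x) for x in (t-[a,b])*6.533),col,0,14)
cv2.imwrite("pics/s2.png",o)
E
```

```text
time_s: 8.6
ee_pos: [450.3, 181.3, 185.5]
ee_rot: [179.9, -23.9, 11.3]
force: [-0.0, 0.7, 0.1]
gripper_width: 19.5
time_s: 9.22
ee_pos: [450.6, 181.5, 194.4]
ee_rot: [180.0, 0.1, -0.0]
force: [0.9, 0.1, -1.1]
gripper_width: 19.4
[450.63219123 181.48458777 194.38554214] [ 1.79974834e+02  7.40746870e-02 -4.28639622e-02] 19.420875853061684
[[282.2 209. ]
 [282.  227.9]
 [283.6 224.3]
 [280.4 231.7]
 [282.3 202.1]]
```

View pics/s2.png

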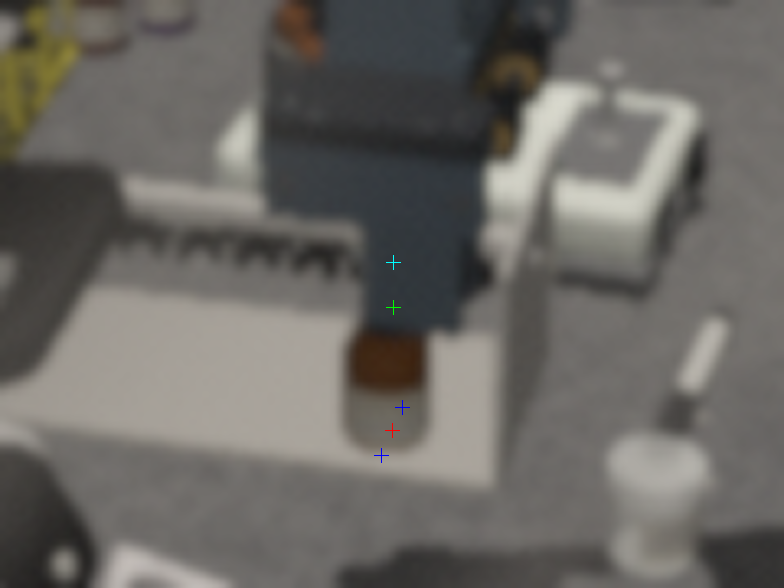

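The side view shows the bottle hanging straight, with its foot on the predicted mark 54 mm below the TCP. Now carrying it over the cup.

```bash
python3 -m jog '0 0 0 -1.2 -1.5 1 0;0 0 0 -2.4 -3.3 1.8 0;0 0 1.5 -2.4 -5.6 1.8 0;0 0 3 -2.4 -7.9 1.8 0;0 0 4.5 -2.2 -10.2 1.8 0'; python3 -m jog '0 0 2 1 -2.2 0 0;0 0 4 2.5 -4 0 0;0 0 6 4.3 -5.7 0 0;0 0 8 6 -7.3 0 0;0 0 10 7.4 -8.5 0 0'; python3 -m jog '0 0 2 0 0 0 0;0 0 4 0 0 0 0;0 0 5.5 0 0 0 0;0 0 5.5 0 0 0 0;0 0 5.5 0 0 0 0'
python3 - <<'E'
from h import *
w=cam("wrist"); im=grab_frame("wrist"); st=env.state(); print(st["ee_pos"],st["ee_rot"],st["gripper_width"])
np.savez("w4.npz",K=w[0],R=w[1],t=w[2]); cv2.imwrite("pics/w4raw.png",im[:,:,::-1]); cv2.imwrite("pics/w4.png",cv2.resize(im[:,:,::-1],(784,588),interpolation=cv2.INTER_CUBIC))
for q,z in (("cup",94),("bottle1",124)):
    for d in spotter.trace(q,"wrist")[:8]:
        b=d["box"]; print(q,np.round(b),round(d["conf"],2),np.round(ray(w,(b[0]+b[2]/2,b[1]+b[3]/2),z)))
E
```

```text
time_s: 9.9
ee_pos: [395.1, -74.2, 239.8]
ee_rot: [179.9, -0.0, 22.7]
force: [0.2, 0.9, -0.7]
gripper_width: 19.2
time_s: 10.52
ee_pos: [582.2, -286.5, 239.5]
ee_rot: [179.9, 0.1, 72.7]
force: [-0.9, 0.5, -0.9]
gripper_width: 19.3
time_s: 11.15
ee_pos: [581.4, -285.1, 239.8]
ee_rot: [180.0, 0.1, 99.8]
force: [-0.5, 0.2, -0.7]
gripper_width: 19.1
[ 581.52033645 -285.21936556  239.72097015] [1.79968058e+02 1.17126203e-01 9.98467258e+01] 18.94088000847153
cup [218. 107. 113. 104.] 0.87 [ 572. -244.   94.]
bottle1 [230. 155.  30.  36.] 0.93 [ 547. -259.  124.]
bottle1 [280. 118.  34.  36.] 0.9 [ 589. -217.  124.]
bottle1 [249. 188.  54.  67.] 0.8 [ 584. -302.  124.]
bottle1 [291. 153.  31.  38.] 0.68 [ 603. -248.  124.]
bottle1 [240. 120.  34.  36.] 0.57 [ 554. -225.  124.]
bottle1 [262. 147.  29.  34.] 0.56 [ 575. -246.  124.]
bottle1 [150. 129.  21.  12.] 0.33 [ 466. -237.  124.]
```

View pics/w4.png

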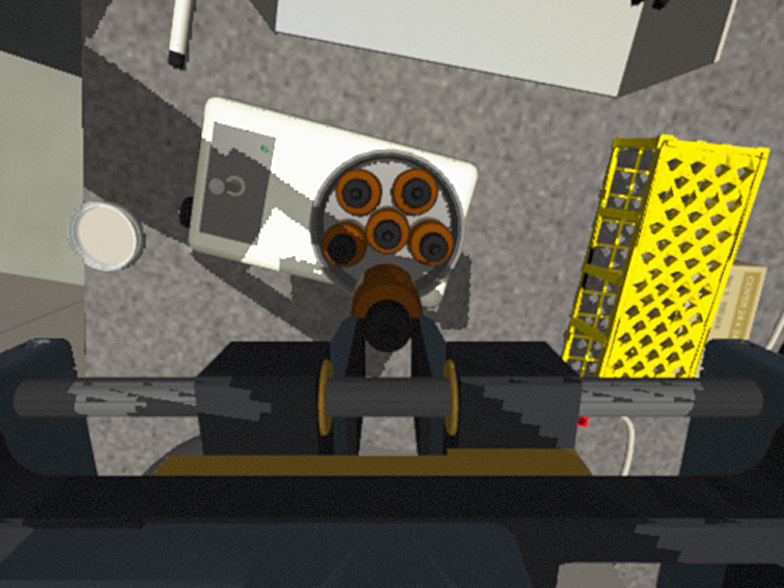

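Run:
```python
from h import *
f=np.load("w4.npz"); w=(f["K"],f["R"],f["t"])
print("cam",-w[1].T@w[2])
g=lambda u,v,z: np.round(ray(w,(u/1.4,v/1.4),z)[:2],1)
for n,u,v in [("A",433,246),("B",415,192),("C",387,232),("D",357,192),("E",343,246)]: 
    p=g(u,v,123); d=p-[574.5,-249]; print(n,p,np.round(np.hypot(*d),1),np.round(np.degrees(np.arctan2(d[1],d[0]))%360))
print("rim L/R/T",g(311,222,94),g(466,224,94),g(390,149,94)); print("held cap",g(387,322,255))
d=spotter.trace("cup","wrist")[0];
```

```text
cam [ 569.51897525 -213.23781826  409.32650564]
A [ 607.4 -251.2] 33.0 356.0
B [ 588.7 -218.2] 33.9 65.0
C [ 575.  -247.2] 1.9 74.0
D [ 551.1 -224.7] 33.7 134.0
E [ 547.2 -261.6] 30.1 205.0
rim L/R/T [ 519.1 -252.9] [ 632.  -234.9] [ 567.7 -192.7]
held cap [ 578.3 -265.5]
```

Run:
```python
from h import *
f=np.load("w4.npz"); w=(f["K"],f["R"],f["t"])
tcp=np.array([581.5,-285.2,239.7]); M=Ro.from_euler("xyz",[180,0,99.85],degrees=True).as_matrix()
th=np.linspace(0,2*np.pi,60)
im=cv2.imread("pics/w4raw.png"); 
S=5; u0,v0=210,95; o=cv2.resize(im[v0:v0+120+25,u0:u0+135],None,fx=S*.82,fy=S*.82,interpolation=cv2.INTER_CUBIC); S*=.82
def circ(c,r,col):
    P=c+r*np.outer(np.cos(th),M[:,0])+r*np.outer(np.sin(th),M[:,1]); q=(proj(w,P)-[u0,v0]+.5)*S
    cv2.polylines(o,[q.astype(int)],True,col,1)
b=tcp+10*M[:,0]; 
circ(b+[0,0,16],10,(0,255,0)); circ(b-[0,0,3],16.8,(255,255,0)); circ(b-[0,0,54],16.8,(255,0,255))
for (x,y) in ([576,-249],):
    c=np.array([x,y,94.]); circ(c,57,(0,0,255)); circ(c-[0,0,40],52.5,(0,0,255))
    for k in range(5):
        a=np.radians(-8+72*k) ; q=c+[35.7*np.cos(a),35.7*np.sin(a),30] if k<4 else c+[-1,0,30]
        circ(q,10,(0,255,0)); circ(q-[0,0,19],16.8,(255,255,0))
cv2.imwrite("pics/w4o.png",o); print(o.shape)
```

```text
(594, 554, 3)
```

View pics/w4o.png

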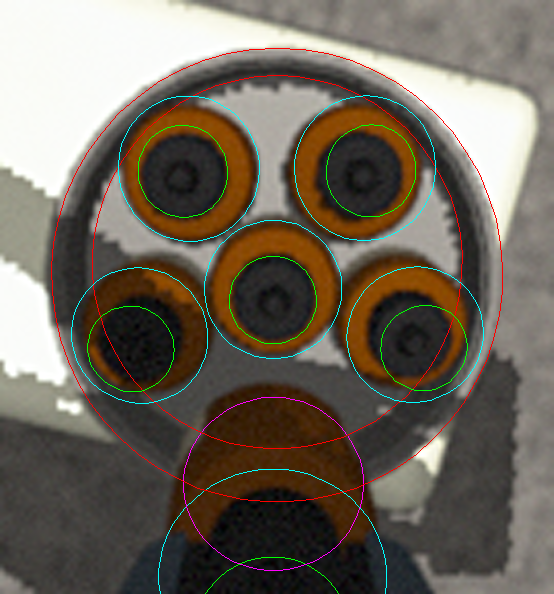

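The overlay confirms the held bottle matches the model to about 2 mm. The cup axis is at about (574.3, −249) and the gap centre at 280°. Moving above the slot and lowering in steps.

```bash
python3 -m jog '0 0 0 0.03 -0.36 -1.2 0;0 0 0 0.03 -0.36 -2.6 0;0 0 0 0.03 -0.36 -2.8 0;0 0 0 0.03 -0.36 -2.8 0'; python3 -m jog '0 0 0 0 0 -0.25 0;0 0 0 0 0 -0.5 0;0 0 0 0 0 -0.75 0;0 0 0 0 0 -0.85 0;0 0 0 0 0 -0.85 0'
```

```text
time_s: 11.85
ee_pos: [583.0, -294.8, 170.0]
ee_rot: [179.9, 0.1, 99.9]
force: [0.4, 0.0, -0.7]
gripper_width: 19.5
time_s: 12.48
ee_pos: [582.5, -294.5, 147.8]
ee_rot: [-180.0, 0.1, 99.9]
force: [-0.5, 0.7, -1.3]
gripper_width: 19.5
```

```bash
python3 -m jog '0 0 0 0 0 -0.25 0;0 0 0 0 0 -0.5 0;0 0 0 0 0 -0.6 0;0 0 0 0 0 -0.6 0'; python3 -m jog '0 0 0 0 0 -0.3 0;0 0 0 0 0 -0.6 0;0 0 0 0 0 -0.8 0;0 0 0 0 0 -0.8 0'
```

```text
time_s: 12.98
ee_pos: [582.5, -294.5, 132.8]
ee_rot: [-180.0, 0.1, 99.9]
force: [-0.2, -0.1, -0.0]
gripper_width: 19.0
time_s: 13.48
ee_pos: [582.6, -294.8, 113.8]
ee_rot: [180.0, 0.1, 99.9]
force: [-0.8, -1.4, 3.6]
gripper_width: 19.4
```

```bash
python3 -m jog '0 0 0 0 0 0 0;0 0 0 0 0 -0.06 0;0 0 0 0 0 -0.06 0'; python3 -m jog '0 0 0 0 0 0.06 0;0 0 0 0 0 0.06 0;0 0 0 0 0 0.06 0'
```

```text
time_s: 13.85
ee_pos: [582.9, -294.9, 113.7]
ee_rot: [179.9, 0.2, 99.9]
force: [-3.1, 0.5, 10.4]
gripper_width: 19.3
time_s: 14.22
ee_pos: [582.9, -294.8, 113.8]
ee_rot: [179.9, 0.1, 99.9]
force: [-1.5, -0.1, 5.8]
gripper_width: 18.9
```

Floor contact at TCP z ≈ 113.7 (foot about 59 mm below the TCP). Lifting 2 mm, leaning the foot slightly forward so it pushes low, then sliding along the arc toward bottle E.

```bash
python3 -m jog '0 0 0 0 0 0.1 0;-0.08 0.45 0 0 0 0.1 0;-0.08 0.45 0 0 0 0.1 0'; python3 -m jog '0 0 -1.24 -0.2 -0.01 0 0;0 0 -2.48 -0.4 -0.02 0 0;0 0 -3.7 -0.6 0 0 0;0 0 -4.88 -0.78 0.03 0 0;0 0 -4.88 -0.78 0.03 0 0'
```

```text
time_s: 14.6
ee_pos: [583.0, -294.3, 114.7]
ee_rot: [-177.7, 0.1, 99.9]
force: [0.2, 0.5, -1.4]
gripper_width: 19.1
time_s: 15.22
ee_pos: [562.6, -293.8, 115.2]
ee_rot: [-177.7, 0.1, 75.6]
force: [0.0, -0.1, -0.6]
gripper_width: 19.2
```

```bash
python3 -m jog '0 0 -1.2 -0.17 0.06 0 0;0 0 -2.3 -0.34 0.12 0 0;0 0 -3.3 -0.48 0.2 0 0;0 0 -4.3 -0.62 0.29 0 0;0 0 -4.3 -0.62 0.29 0 0'; python3 -m jog '0 0 0 0 0 0 0'
```

```text
time_s: 15.85
ee_pos: [547.5, -286.6, 115.5]
ee_rot: [-177.7, 0.1, 54.1]
force: [0.2, -0.4, -1.2]
gripper_width: 19.4
time_s: 15.98
ee_pos: [547.7, -286.6, 115.5]
ee_rot: [-177.7, 0.1, 54.1]
force: [0.0, -1.6, -0.6]
gripper_width: 19.3
```

```bash
python3 -m jog '0 0 -1 -0.13 0.1 0 0;0 0 -1.94 -0.25 0.19 0 0;0 0 -1.94 -0.25 0.19 0 0'; python3 -m jog '-0.32 -0.32 0 0 0 0 0;-0.32 -0.32 0 0 0 0 0;-0.32 -0.32 0 0 0 -0.06 0;-0.32 -0.32 0 0 0 -0.06 0'
```

```text
time_s: 16.35
ee_pos: [541.4, -282.0, 115.6]
ee_rot: [-177.8, 0.1, 44.4]
force: [-0.8, -0.1, -0.5]
gripper_width: 19.5
time_s: 16.85
ee_pos: [541.5, -281.9, 114.0]
ee_rot: [-180.0, 0.1, 44.3]
force: [1.0, 0.6, -0.6]
gripper_width: 19.2
```

```bash
python3 -m jog '0 0 0 0 0 -0.02 0;0 0 0 0 0 -0.02 0.29;0 0 0 0 0 -0.02 0.29;0 0 0 0 0 -0.02 0.29'; python3 -m jog '0 0 0 0 0 0.4 0.29;0 0 0 0 0 0.9 0.29;0 0 0 0 0 2 0.29;0 0 0 0 0 4 0.29;0 0 0 0 0 5 0.29'; python3 -m jog '0 0 0 -0.6 -0.6 0 0.29;0 0 0 -0.6 -0.6 0 0.29;0 0 0 -0.6 -0.6 0 0.29'
python3 - <<'E'
from h import *
w=cam("wrist"); im=grab_frame("wrist"); st=env.state(); print(st["ee_pos"],st["ee_rot"],st["gripper_width"])
np.savez("w5.npz",K=w[0],R=w[1],t=w[2]); cv2.imwrite("pics/w5raw.png",im[:,:,::-1])
c=np.array([574.3,-249])
for d in spotter.trace("bottle1","wrist")[:9]:
    b=d["box"]; p=ray(w,(b[0]+b[2]/2,b[1]+b[3]/2),112)[:2]; e=p-c; print(np.round(b),round(d["conf"],2),np.round(p),np.round(np.hypot(*e)),np.round(np.degrees(np.arctan2(e[1],e[0]))%360))
# dark-cap detection
r=proj(w,[*c,94])[0]; print("cup px",r)
x0,y0=int(r[0])-75,max(0,int(r[1])-75); o=cv2.resize(im[y0:y0+150,x0:x0+150,::-1],(600,600),interpolation=cv2.INTER_CUBIC); cv2.imwrite("pics/w5c.png",o); print(x0,y0)
E
```

```text
time_s: 17.35
ee_pos: [541.3, -281.9, 113.6]
ee_rot: [-180.0, 0.1, 44.3]
force: [-0.5, 0.4, 0.1]
gripper_width: 26.6
time_s: 17.98
ee_pos: [542.4, -282.4, 242.9]
ee_rot: [179.7, -0.0, 44.3]
force: [-0.4, -0.2, -0.4]
gripper_width: 26.4
time_s: 18.35
ee_pos: [525.4, -296.8, 237.1]
ee_rot: [-179.8, 0.1, 44.3]
force: [0.4, -0.6, 0.2]
gripper_width: 26.2
[ 525.6980699  -296.69136221  237.20595967] [-1.79840505e+02  1.06766650e-01  4.42768495e+01] 26.527020711084578
[288.  92.  33.  34.] 0.81 [ 608. -252.] 33.0 355.0
[228.  98.  35.  35.] 0.8 [ 565. -217.] 34.0 106.0
[261. 114.  31.  36.] 0.77 [ 574. -248.] 1.0 97.0
[263. 149.  31.  32.] 0.74 [ 554. -271.] 29.0 227.0
[231. 131.  32.  39.] 0.72 [ 543. -239.] 33.0 163.0
[256.  75.  34.  40.] 0.63 [ 596. -222.] 35.0 50.0
cup px [277.09558963 132.84860243]
202 57
```

Spotter check: all six upright, ring angles 355, 50, 106, 163 and 227°, so the remaining gap is 128° with its centre at 291°. Fetching the second bottle.

```bash
python3 -m jog '0 0 -1.8 -1.2 1.7 0 0.55;0 0 -3.6 -2.4 3.5 0 0.55;0 0 -5.4 -3.6 5.3 0 0.55;0 0 -7.2 -4.6 7.1 0 0.55;0 0 -8.85 -5.2 8.9 0 0.55'; python3 -m jog '0 0 0 0 2.2 0 0.55;0 0 0 0 4.4 0 0.55;0 0 0 0 6.6 0 0.55;0 0 0 0 8.8 0 0.55;0 0 0 0.2 11 0 0.55'; python3 -m jog '0 0 0 0 0 0 0.55'; python3 -c "
from h import *
ax=-tilt(yaw).as_matrix()[:,2]; go(np.array([510.9,271.2,71])+60*ax,tilt(yaw))"
```

```text
time_s: 19.08
ee_pos: [394.9, -72.8, 238.3]
ee_rot: [-180.0, 0.1, -0.2]
force: [0.6, 0.3, -0.4]
gripper_width: 50.5
time_s: 19.7
ee_pos: [400.7, 202.7, 238.4]
ee_rot: [180.0, 0.1, 0.1]
force: [1.2, -0.8, -0.1]
gripper_width: 50.2
time_s: 19.82
ee_pos: [401.2, 203.8, 238.0]
ee_rot: [-180.0, 0.1, 0.4]
force: [-0.6, -0.8, 0.9]
gripper_width: 50.1
turn [ 0.48 -4.81  2.13] shift [ 3.43  2.51 -4.49]
```

```bash
python3 -m jog '0.16 -1.6 0.7 1.2 1 -1 0.55;0.32 -3.2 1.4 2.4 2 -2.4 0.55;0.48 -4.8 2.13 3.4 2.5 -3.9 0.55;0.48 -4.8 2.13 3.43 2.51 -4.49 0.55;0.48 -4.8 2.13 3.43 2.51 -4.49 0.55'; python3 -m jog '0 0 0 0 0 0 0.55;0 0 0 0 0 0 0.55'
python3 - <<'E'
from h import *
w=cam("wrist"); im=grab_frame("wrist"); go(np.array([510.9,271.2,71]),tilt(yaw)); go(np.array([510.9,271.2,71]),tilt(yaw))
print("nub pred",proj(w,[519.7,273.2,77.6])); st=env.state(); M=Ro.from_euler("xyz",st["ee_rot"],degrees=True).as_matrix()
print("tcp px",proj(w,st["ee_pos"]), "pad tips", proj(w,[st["ee_pos"]+25*M[:,1],st["ee_pos"]-25*M[:,1]]))
for d in spotter.trace("bottle7","wrist")[:5]: print(np.round(d["box"]),round(d["conf"],2))
E
```

```text
time_s: 20.45
ee_pos: [486.1, 261.8, 124.6]
ee_rot: [180.0, -23.8, 10.9]
force: [0.2, 0.1, 0.3]
gripper_width: 50.1
time_s: 20.7
ee_pos: [488.0, 263.4, 127.7]
ee_rot: [-179.8, -24.1, 10.8]
force: [0.6, 0.1, -0.3]
gripper_width: 50.1
turn [-0.03  0.02  0.07] shift [ 0.92  0.31 -2.26]
turn [-0.03  0.02  0.07] shift [ 0.92  0.31 -2.26]
nub pred [[272.66071634 211.4143682 ]]
tcp px [[277.10643154 253.10043032]] pad tips [[318.59713897 253.08842689]
 [235.61533492 253.11243385]]
[150. 140.  47.  70.] 0.9
[250. 181.  42.  43.] 0.87
```

```bash
python3 -m jog '-0.03 0.02 0.07 0.45 0.2 -1.1 0.55;-0.03 0.02 0.07 0.92 0.31 -2.26 0.55;-0.03 0.02 0.07 0.92 0.31 -2.26 0.55;-0.03 0.02 0.07 0.92 0.31 -2.26 0;-0.03 0.02 0.07 0.92 0.31 -2.26 0' 20; python3 -m jog '0 0 0 0 0 0 0;0 0 0 0 0 0 0;0 0 0 0 0 0 0'
```

```text
time_s: 21.42
ee_pos: [510.5, 271.5, 71.4]
ee_rot: [-180.0, -24.0, 11.2]
force: [-0.2, 0.3, 0.1]
gripper_width: 33.0
time_s: 21.8
ee_pos: [510.3, 271.3, 70.8]
ee_rot: [-180.0, -24.0, 11.2]
force: [-3.1, -1.4, 5.3]
gripper_width: 19.3
```

Gripped on the cap (19.3 mm). Drawing it out.

```bash
python3 -m jog '0 0 0 -0.24 -0.05 0.55 0;0 0 0 -0.48 -0.1 1.1 0;0 0 0 -0.8 -0.15 1.8 0;0 0 0 -1.8 -0.4 3.2 0;0 0 0 -3 -1 5 0'; python3 -m jog '-0.16 1.6 -0.74 -0.5 -1.5 0.6 0;-0.3 3.2 -1.5 -1.2 -3.2 1.2 0;-0.46 4.8 -2.25 -1.8 -5.2 1.6 0;-0.46 4.8 -2.25 -1.8 -7.4 1.6 0;-0.46 4.8 -2.25 -1.8 -9.6 1.6 0'; python3 -m jog '0 0 1 0 -2 0 0;0 0 2.5 0 -4 0 0;0 0 4 0 -5 0 0;0 0 4 0 -5 0 0'
python3 - <<'E'
from h import *
c=np.array([574.3,-249]); a=np.radians(291); p=[*(c+46.4*np.array([np.cos(a),np.sin(a)])),240]; print(p)
go(p,Ro.from_euler("xyz",[180,0,111],degrees=True)); print(env.state()["gripper_width"])
E
```

```text
time_s: 22.42
ee_pos: [433.4, 245.7, 195.6]
ee_rot: [180.0, -23.7, 11.3]
force: [0.5, 0.5, 0.3]
gripper_width: 19.5
time_s: 23.05
ee_pos: [389.5, 4.9, 235.7]
ee_rot: [-180.0, 0.1, -0.1]
force: [0.7, 1.0, -0.5]
gripper_width: 19.4
time_s: 23.55
ee_pos: [389.5, -119.5, 235.4]
ee_rot: [-180.0, 0.2, 19.6]
force: [0.2, 0.1, -1.2]
gripper_width: 19.4
[np.float64(590.9282728589019), np.float64(-292.31813178947016), 240]
turn [ 0.03 -0.02 18.28] shift [ 8.06 -6.91  0.19]
19.447553361608797
```

```bash
python3 -m jog '0 0 2 1.5 -1.4 0.2 0;0 0 4 3.2 -2.8 0.2 0;0 0 6 5 -4.2 0.2 0;0 0 8 6.6 -5.6 0.2 0;0 0 10 8.06 -6.91 0.2 0'; python3 -m jog '0 0 2 0 0 0 0;0 0 4 0 0 0 0;0 0 6 0 0 0 0;0 0 8 0 0 0 0;0 0 8.28 0 0 0 0'; python3 -m jog '0 0 0 0 0 0 0;0 0 0 0 0 0 0'
python3 - <<'E'
from h import *
w=cam("wrist"); im=grab_frame("wrist"); st=env.state(); print(st["ee_pos"],st["ee_rot"])
go([590.9,-292.3,170],Ro.from_euler("xyz",[180,0,111],degrees=True))
np.savez("w6.npz",K=w[0],R=w[1],t=w[2]); cv2.imwrite("pics/w6raw.png",im[:,:,::-1])
c=np.array([574.3,-249])
for d in spotter.trace("bottle1","wrist")[:9]:
    b=d["box"]; p=ray(w,(b[0]+b[2]/2,b[1]+b[3]/2),112)[:2]; e=p-c; print(np.round(b),round(d["conf"],2),np.round(p),np.round(np.hypot(*e)),np.round(np.degrees(np.arctan2(e[1],e[0]))%360))
M=Ro.from_euler("xyz",st["ee_rot"],degrees=True).as_matrix(); th=np.linspace(0,2*np.pi,60)
S=4.;r=proj(w,[*c,94])[0]; x0,y0=int(r[0])-75,max(0,int(r[1])-65)
o=cv2.resize(im[y0:y0+145,x0:x0+150,::-1],None,fx=S,fy=S,interpolation=cv2.INTER_CUBIC)
def circ(cc,rr,col):
    P=np.array(cc)+rr*np.outer(np.cos(th),M[:,0])+rr*np.outer(np.sin(th),M[:,1]); q=(proj(w,P)-[x0,y0]+.5)*S
    cv2.polylines(o,[q.astype(int)],True,col,1)
circ([*c,94],57,(0,0,255))
b=st["ee_pos"]+11*M[:,0]; circ(b-[0,0,59],16.8,(255,0,255))
b=np.array([590.9,-292.3])+11*M[:2,0]; circ([*b,105],16.8,(0,255,0)); print("slot",b)
cv2.imwrite("pics/w6o.png",o)
E
```

```text
time_s: 24.18
ee_pos: [593.1, -290.5, 240.2]
ee_rot: [-180.0, 0.1, 70.2]
force: [0.2, 0.1, -0.1]
gripper_width: 19.1
time_s: 24.8
ee_pos: [591.8, -289.8, 240.3]
ee_rot: [180.0, 0.1, 111.2]
force: [0.1, -0.2, -1.2]
gripper_width: 19.3
time_s: 25.05
ee_pos: [591.7, -291.1, 240.0]
ee_rot: [180.0, 0.2, 111.2]
force: [0.1, -0.1, 0.6]
gripper_width: 19.3
[ 591.64308012 -291.26654595  239.97075635] [179.99946421   0.18092907 111.16524654]
turn [ 0.03  0.01 -0.03] shift [-0.03 -0.04 -2.8 ]
[229. 149.  32.  36.] 0.95 [ 550. -268.] 31.0 219.0
[289. 150.  33.  38.] 0.94 [ 606. -249.] 32.0 359.0
[289. 120.  37.  37.] 0.94 [ 597. -222.] 35.0 50.0
[261. 138.  32.  34.] 0.78 [ 575. -247.] 3.0 64.0
[259. 101.  37.  38.] 0.74 [ 564. -216.] 34.0 108.0
[232. 115.  31.  38.] 0.62 [ 542. -238.] 34.0 162.0
[252. 191.  50.  64.] 0.56 [ 601. -312.] 68.0 293.0
slot [ 586.9283709  -282.04207839]
```

View pics/w6o.png

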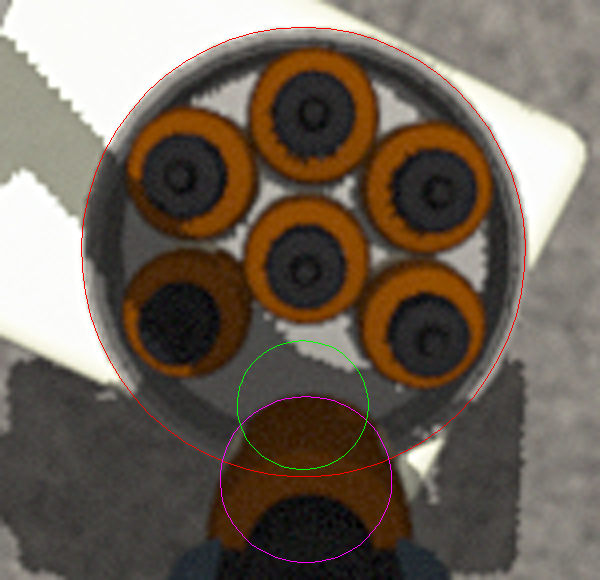

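The view shows a gap centred on the slot (green, 303,405), flanked by bottles at (180,316) and (423,326), and the held foot matches the model. Lowering.

```bash
python3 -m jog '0 0 0 -0.03 -0.04 -1.2 0;0 0 0 -0.03 -0.04 -2.5 0;0 0 0 -0.03 -0.04 -2.8 0;0 0 0 -0.03 -0.04 -2.8 0'; python3 -m jog '0 0 0 0 0 -0.3 0;0 0 0 0 0 -0.6 0;0 0 0 0 0 -0.9 0;0 0 0 0 0 -0.9 0'; python3 -m jog '0 0 0 0 0 -0.3 0;0 0 0 0 0 -0.6 0;0 0 0 0 0 -0.6 0;0 0 0 0 0 -0.6 0'
```

```text
time_s: 25.65
ee_pos: [591.0, -292.8, 170.1]
ee_rot: [-180.0, 0.2, 111.2]
force: [-0.1, -0.2, -0.2]
gripper_width: 19.2
time_s: 26.15
ee_pos: [590.4, -292.4, 146.5]
ee_rot: [-179.9, 0.1, 111.2]
force: [-0.2, 0.5, 0.1]
gripper_width: 19.4
time_s: 26.65
ee_pos: [591.0, -292.6, 132.4]
ee_rot: [180.0, 0.2, 111.2]
force: [0.1, 0.2, -1.7]
gripper_width: 19.3
```

```bash
python3 -m jog '0 0 0 0 0 -0.3 0;0 0 0 0 0 -0.6 0;0 0 0 0 0 -0.68 0;0 0 0 0 0 -0.68 0'; python3 -m jog '0 0 0 0 0 -0.03 0;0 0 0 0 0 -0.06 0;0 0 0 0 0 -0.06 0'
```

```text
time_s: 27.15
ee_pos: [590.8, -292.6, 115.1]
ee_rot: [-180.0, 0.2, 111.2]
force: [0.0, -0.3, 0.0]
gripper_width: 19.4
time_s: 27.52
ee_pos: [590.9, -292.6, 114.0]
ee_rot: [180.0, 0.2, 111.2]
force: [-0.6, -0.1, -0.9]
gripper_width: 19.2
```

```bash
python3 -m jog '0 0 0 0 0 -0.03 0;0 0 0 0 0 -0.03 0;0 0 0 0 0 -0.03 0'; python3 -m jog '0 0 0 0 0 -0.03 0;0 0 0 0 0 -0.03 0;0 0 0 0 0 -0.03 0'
```

```text
time_s: 27.9
ee_pos: [591.1, -292.7, 113.6]
ee_rot: [180.0, 0.2, 111.2]
force: [-0.3, 0.4, 2.6]
gripper_width: 19.1
time_s: 28.28
ee_pos: [591.2, -292.7, 113.6]
ee_rot: [179.9, 0.2, 111.2]
force: [-0.0, 0.2, 6.1]
gripper_width: 19.1
```

Same floor height as for the first bottle. Releasing with a small opening and lifting straight up.

```bash
python3 -m jog '0 0 0 0 0 0.04 0;0 0 0 0 0 0.04 0.28;0 0 0 0 0 0.04 0.28;0 0 0 0 0 0.04 0.28'; python3 -m jog '0 0 0 0 0 0.3 0.28;0 0 0 0 0 0.8 0.28;0 0 0 0 0 2 0.28;0 0 0 0 0 4 0.28;0 0 0 0 0 4.5 0.28'; python3 -m jog '0 0 0 0.3 -0.9 0.4 0;0 0 0 0.3 -0.9 0.4 0;0 0 0 0.3 -0.9 0.4 0'
python3 - <<'E'
from h import *
w=cam("wrist"); im=grab_frame("wrist"); st=env.state(); print(st["ee_pos"],st["ee_rot"],st["gripper_width"])
np.savez("w7.npz",K=w[0],R=w[1],t=w[2]); cv2.imwrite("pics/w7raw.png",im[:,:,::-1])
c=np.array([574.3,-249])
for d in spotter.trace("bottle1","wrist")[:9]:
    b=d["box"]; p=ray(w,(b[0]+b[2]/2,b[1]+b[3]/2),112)[:2]; e=p-c; print(np.round(b),round(d["conf"],2),np.round(p),np.round(np.hypot(*e)),np.round(np.degrees(np.arctan2(e[1],e[0]))%360))
for d in spotter.trace("lever_tip","wrist")[:3]:
    b=d["box"]; print("lev",np.round(b),round(d["conf"],2),np.round(ray(w,(b[0]+b[2]/2,b[1]+b[3]/2),85)))
E
```

```text
time_s: 28.78
ee_pos: [590.7, -292.6, 113.0]
ee_rot: [-180.0, 0.2, 111.2]
force: [-0.2, 0.5, 0.9]
gripper_width: 25.7
time_s: 29.4
ee_pos: [592.5, -293.5, 231.1]
ee_rot: [179.7, 0.6, 111.2]
force: [0.6, -0.0, -0.1]
gripper_width: 25.6
time_s: 29.78
ee_pos: [597.7, -314.4, 234.9]
ee_rot: [-179.9, 0.1, 111.2]
force: [-0.5, -0.5, -0.7]
gripper_width: 0.8
[ 597.76425463 -314.24106699  234.92248005] [-1.79928756e+02  7.35525346e-02  1.11237671e+02] 0.32266011394299093
[293. 128.  32.  37.] 0.79 [ 606. -251.] 32.0 356.0
[265.  74.  35.  41.] 0.77 [ 566. -218.] 32.0 105.0
[235.  89.  31.  40.] 0.72 [ 543. -239.] 33.0 163.0
[229. 131.  37.  33.] 0.68 [ 552. -273.] 32.0 227.0
[292.  94.  38.  35.] 0.59 [ 596. -222.] 35.0 52.0
[263. 115.  32.  33.] 0.58 [ 574. -248.] 1.0 85.0
[263. 150.  30.  34.] 0.55 [ 586. -280.] 33.0 291.0
lev [153.  67.  25.  18.] 0.66 [ 453. -240.   85.]
lev [260. 149.  36.  37.] 0.27 [ 587. -283.   85.]
```

All seven are standing, with ring angles 356, 52, 105, 163, 227 and 291° plus the middle one. Next the lever: pivot at about (446.6, −239.6), pushed from its right side with shut fingers.

```bash
python3 -m jog '0 0 -1.5 -2 0.4 0 0;0 0 -3 -4 0.9 -0.3 0;0 0 -5 -6.17 1.31 -1.5 0;0 0 -5 -6.17 1.31 -3.4 0;0 0 -5 -6.17 1.31 -3.4 0'; python3 -m jog '0 0 0 0 0 0 0;0 0 0 0 0 0 0'
python3 - <<'E'
from h import *
w=cam("wrist"); im=grab_frame("wrist"); st=env.state(); print(st["ee_pos"],st["ee_rot"])
cv2.imwrite("pics/w8raw.png",im[:,:,::-1])
for d in spotter.trace("lever_tip","wrist")[:3]:
    b=d["box"]; print("lev",np.round(b),round(d["conf"],2),[np.round(ray(w,(b[0]+b[2]/2,b[1]+b[3]/2),z)) for z in (60,92)])
print("expected tip px",proj(w,[[446.6,-239.6,92],[446.6,-239.6,52]]))
go([443.5,-281.5,70],Ro.from_euler("xyz",[180,0,86],degrees=True))
E
```

```text
time_s: 30.55
ee_pos: [441.5, -280.5, 148.5]
ee_rot: [-179.6, -0.0, 86.2]
force: [0.1, -0.7, 0.4]
gripper_width: 0.6
time_s: 30.8
ee_pos: [445.7, -283.1, 152.6]
ee_rot: [179.8, 0.3, 86.3]
force: [0.1, -0.4, -0.4]
gripper_width: 0.4
[ 445.51217195 -282.98897612  152.38935615] [179.84988061   0.28046868  86.25332418]
lev [268. 157.  12.  20.] 0.49 [array([ 446., -243.,   60.]), array([ 447., -239.,   92.])]
expected tip px [[273.36338612 167.92949353]
 [273.75156475 162.02794477]]
turn [ 0.05  0.02 -0.05] shift [-0.07  0.05 -3.28]
```

```bash
python3 -m jog '0 0 0 -0.07 0 -1.5 0;0 0 0 -0.07 0 -3 0;0 0 0 -0.07 0 -3.28 0;0 0 0 -0.07 0 -3.28 0'; python3 -m jog '0 0 0 0.03 0.4 0 0;0 0 0 0.06 0.8 0 0;0 0 0 0.07 1 0 0;0 0 0 0.07 1 0 0'
```

```text
time_s: 31.4
ee_pos: [443.0, -282.7, 69.6]
ee_rot: [180.0, 0.2, 86.2]
force: [0.2, -0.7, 0.6]
gripper_width: 0.7
time_s: 31.9
ee_pos: [444.7, -257.3, 69.6]
ee_rot: [179.9, 0.3, 86.3]
force: [0.6, -2.0, 0.6]
gripper_width: 0.6
```

```bash
python3 -m jog '0 0 0 0.01 0.15 0 0;0 0 0 0.02 0.28 0 0;0 0 0 0.02 0.28 0 0'; python3 -m jog '0 0 0 0.01 0.12 0 0;0 0 0 0.02 0.24 0 0;0 0 0 0.02 0.24 0 0'
```

```text
time_s: 32.28
ee_pos: [445.2, -251.4, 69.2]
ee_rot: [179.9, 0.3, 86.3]
force: [0.3, -4.8, 0.9]
gripper_width: 0.4
time_s: 32.65
ee_pos: [445.7, -249.4, 69.4]
ee_rot: [179.9, 0.8, 86.4]
force: [-2.3, -17.4, -2.4]
gripper_width: 0.5
```

Force rose to 17 N with little motion, so the lever is at its stop. Holding, capturing a picture, then releasing.

```bash
python3 -m jog '0 0 0 0 0 0 0;0 0 0 0 0 0 0;0 0 0 0 0 0 0;0 0 0 0 0 0 0;0 0 0 0 0 0 0'; python3 -c "
from h import *
im=grab_frame('wrist'); cv2.imwrite('pics/hold.png',im[:,:,::-1])"; python3 -m jog '0 0 0 0 0 0 0;0 0 0 0 0 0 0;0 0 0 0 0 0 0;0 0 0 0 0 0 0;0 0 0 0 0 0 0'; python3 -m jog '0 0 0 -0.1 -1.4 0 0;0 0 0 -0.1 -1.8 0 0;0 0 0 -0.1 -1.8 0.5 0;0 0 0 -0.1 -1.8 2 0;0 0 0 -0.1 -1.8 4 0'; python3 -m jog '0 0 0 -1.5 -0.6 1.6 0;0 0 0 -1.5 -0.6 2 0;0 0 0 -1.5 -0.6 2 0;0 0 0 -1.5 -0.6 2 0'
python3 - <<'E'
from h import *
w=cam("wrist"); im=grab_frame("wrist"); st=env.state(); print(st["ee_pos"],st["ee_rot"])
for d in spotter.trace("lever_tip","wrist")[:2]: print("lev",np.round(d["box"]),round(d["conf"],2))
print("upright tip expected",proj(w,[446.6,-239.6,92]))
for d in spotter.trace("bottle1","wrist")[:9]: print(np.round(d["box"]),round(d["conf"],2))
h=cv2.imread("pics/hold.png"); a=cv2.resize(h[60:360,140:420],(400,428)); b=cv2.resize(im[0:300,140:420,::-1],(400,428)); cv2.imwrite("pics/end.png",np.hstack([a,b]))
E
```

```text
time_s: 33.28
ee_pos: [445.7, -249.4, 69.4]
ee_rot: [179.9, 0.7, 86.4]
force: [-2.8, -17.7, -1.7]
gripper_width: 0.3
time_s: 33.95
ee_pos: [445.7, -249.5, 69.4]
ee_rot: [179.9, 0.7, 86.4]
force: [-3.6, -18.6, -2.3]
gripper_width: 0.5
time_s: 34.58
ee_pos: [441.7, -287.4, 169.5]
ee_rot: [-179.8, 0.0, 86.3]
force: [0.3, -1.0, -0.4]
gripper_width: 0.3
time_s: 35.08
ee_pos: [405.1, -303.2, 217.5]
ee_rot: [-179.9, 0.1, 86.3]
force: [0.3, 0.2, -0.2]
gripper_width: 0.3
[ 405.05768763 -303.28467561  217.36489259] [-1.79854952e+02  7.01026860e-02  8.62808678e+01]
lev [307. 130.  18.  15.] 0.58
upright tip expected [[316.10825858 135.46621344]]
[400. 109.  40.  41.] 0.89
[399. 144.  51.  37.] 0.77
[437. 153.  50.  36.] 0.73
[424. 119.  58.  34.] 0.72
[410.  79.  61.  40.] 0.71
[466. 119.  54.  36.] 0.58
```

View pics/end.png

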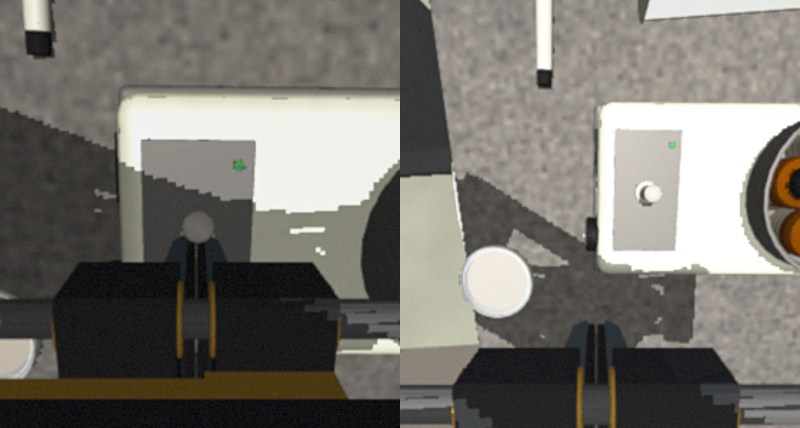

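The left half shows the knob leaning to +y ahead of the fingers; the right half shows the lever upright again. One numeric check of how far it leaned.

Run:
```python
from h import *
w=cam("wrist"); st=env.state(); 
Rw=Ro.from_euler("xyz",[179.9,0.7,86.4],degrees=True)*Ro.from_euler("xyz",st["ee_rot"],degrees=True).inv(); D=Rw.as_matrix()
C=-w[1].T@w[2]; C2=np.array([445.7,-249.4,69.4])+D@(C-st["ee_pos"]); R2=w[1]@D.T; h=(w[0],R2,-R2@C2)
print("knob top at hold (z 90-94)",ray(h,(278.6,219),90),ray(h,(278.6,219),94)); print("now", ray(w,(316,132+1),94))
for l in (0,.3,.45): print(l,proj(h,[446.6+.073*40*np.sin(l),-239.6+40*np.sin(l),52+40*np.cos(l)]))
```

```text
knob top at hold (z 90-94) [ 448.8278241  -221.45906147   90.        ] [ 448.87770506 -220.20158045   94.        ]
now [ 446.35746735 -237.79299703   94.        ]
0 [[276.49781952 253.48693952]]
0.3 [[276.71894626 230.91532661]]
0.45 [[276.82166031 219.32691582]]
```

The knob pixel at hold (row 219) matches the 0.45 rad prediction (219.3), so the lean was full. Handing in; the arm is clear of everything.

```bash
python3 -c "
from h import *
print(env.job_done(), env.state()['time_s'])"
```

```text
the job is handed in; nothing more can be done
the job is handed in; nothing more can be done
```

Both dropper bottles are in the cup with the other five, and the lever has been tilted, held and released. I handed the job in just after 35 s on the robot's clock, and no verdict is reported.

- **Bottles:** I drew both out of the slanted block by their caps. I slid the first one along the wall to push its neighbours together, then lowered the second into the gap that opened. With the second released, the wrist camera found all seven: six at the wall, at about 52, 105, 163, 227, 291 and 356°, and one in the middle. Each was set down with only light floor contact. In the last frame, after the lever, the detector reported six of the seven, probably because the cup ran to the picture's edge; I did not look further.
- **Lever:** I pushed it to its left stop and held it for about 1.4 s at about 18 N. In the picture taken while holding, the knob was at image row 219, and a full 0.45 rad lean predicts 219.3. The last picture shows it upright again.
- **Problems on the way:** My first two grips on the first bottle closed on its body instead of the cap (33 mm, then 32 mm), so I opened and regripped higher. The heights my vision gave at the rack were up to about 10 mm off, so I used the floor contact height instead.
- **Other things:** I touched nothing else on the bench that I know of. I did not take a separate final check of the bystander objects.

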